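# Seal a flow cell in the screw clamp

### The arm

A 7-joint arm with a two-finger parallel gripper is mounted at the origin on the work surface. World frame = base frame: x ahead of the robot, y to its left, z up, the work surface at z = 0. Lengths are in m, angles in degrees, forces in N, time in s.
With the tool pointing down it reaches from about 0.425 to 0.925 m from the base axis. Payload 6.8 kg.
Tool frame: the origin (TCP) lies on the centre line of the jaws, within the pads' length; the fingertips stand env.tip_reach ahead of it and the grasp point (between the pads) lies 6 mm ahead of it (env.tip_reach is the distance from the TCP to the fingertips, in m); z points along the fingers, y is the line along which they close (so a half turn about z gives the same grasp; the last joint's range is limited). The gripper opens to 85 mm and grips with 20 to 120 N. Pads are 22 mm wide; open, the fingers measure 114 mm over their backs; the gripper's body (76 mm by 85 mm) begins 54 mm behind the grasp point. The pads swing forward as they close: fully open they stand 13 mm farther back than shut.
Start: joints at [64.337, 27.33, 1.283, 89.118, -0.659, 63.558, -4.761], TCP at [0.225, -0.636, 0.218] pointing down, gripper open.
Joint ranges: [-169.35, 169.35], [-19.33, 120.38], [-80.79, 83.38], [13.8, 139.57], [-78.32, 258.32], [9.67, 109.79], [-169.56, 169.56]. Speed limits (degrees/s): [136.94, 136.94, 180, 180, 180, 180, 180].

### API

Orientations are given as a 3x3 rotation matrix whose columns are the frame's x, y, z axes.
In Python, from workcell import env gives the robot as it stands.
- The arm moves only by the shell command python3 -m inch 'ROWS' [FORCE]. ROWS is JSON, one flat list of numbers, 7 for each row, row after row: the turn, a rotation vector about the tool's x, y, z in units of 5 degrees (1.0 is 5 degrees), then the shift along the tool's x, y, z in cm, then the opening in per cent of the stroke, from 0 (shut) to 100 (fully open). In form: [ax, ay, az, x, y, z, jaw, ax, ay, az, x, y, z, jaw, ...]. A call has 1 to 12 rows; each row shifts and turns the commanded pose from where the row before left it, along the tool's axes as they then stand; what a row does not reach is not made up. A row lasts 1/12 s, in which the tool goes at most 41.7 mm and 7.16 degrees, less where a joint would pass 70% of its speed; a pose out of reach is approached as far as the arm can. A call is refused whole if a number of a shift passes 4.17 or a number of a turn 1, either way. A call with a gripper value outside its range is refused whole. The fingers move at their own pace and stop on an object; FORCE is the grip in N (left out, the last holds). Time passes only in rows, so rows that do not move let the fingers close. It gives the time, the measured TCP pose, the force, the opening and the grip force at its end, in the units of the state.
- env.get_obs(): the state, without advancing time (a new reading comes with each control period).
- env.grab_frame(name): name is "scene" or "top" or "wrist"; returns a dict with "frame" (480x640x3 uint8, red, green, blue), "z_map" (480x640 float32, m along the optical axis (not along the pixel's ray), 0 where there is no reading), "vertical_fov" (degrees; the focal length in pixels is half the picture's height over the tangent of half this angle, whatever the lens; pixels are square), "cx", "cy" (the principal point, pixels), "extrinsics" (4x4, takes a point from world to camera coordinates). Camera axes: x right, y down, z forward; pixel columns grow to the right and rows downward; lengths in m; the calibration is good to about 2 mm. The wrist camera is an equidistant fisheye: a pixel r from the principal point sees the ray r / f radians off the axis. A picture is of the moment at which its call begins.
- env.close_job(): hands the job in; it is judged then, once.
The state is a dict: "time": time; "joints": joint angles; "qd": joint speeds; "joint_efforts": joint torques, N m; "position": TCP position; "tcp_rot": TCP orientation; "wrist_force": force on the tool from outside, world axes, zero at the start; "wrist_torque": the same for the moment, N m; "grip_width": finger opening in m; "finger_force": force on a finger pad.
Only numpy, scipy, OpenCV 4.12 (cv2) and the standard library are available. Lean on these libraries where they do the work, as an engineer would, in place of code of your own. Each camera call takes 0.05 s, during which the arm holds its last target. There are 200 camera calls.

### The job

Slide the flow-cell carrier fully home under the sealing clamp's pad, nose gently against the red end stop, then turn the clamp's blue knob clockwise until the green indicator tab pops out of the side of the jaw, and stop there: tightening on past the pop cracks the glass. Leave the cell clamped, let go of everything, and leave the other things on the bench where they are.

Things in the scene. Friction and masses are not known exactly. Their poses are not given: they have to be found in the camera images.
- lug (a point): grip point on the orange lug of the loose flow-cell carrier. Lug: 26 mm along x, 14 mm along y, its top 14 mm above this point. This point is 36 mm above the carrier's underside; the plate's top is 26 mm below it. x axis: along the plate to its nose; y: across; z: up
- nose (a point): centre of the carrier's nose end face, 100 mm ahead (x) of the lug, 5 mm above the carrier's underside, same axes as the lug
- carrier: the carrier: a loose pale-blue flat plate 120 x 44 x 10 mm with the orange lug standing on it, 0.2 kg, lying flat on the bench at the start. Origin on its underside below the lug, axes as the lug. The plate reaches 100 mm ahead of the origin and 20 mm behind it; its centre of mass is about 17 mm ahead
- stop: red end stop on the clamp's bed, 46 mm wide, 12 mm high. Origin: bottom centre of the face that the nose must touch, level with the bed's floor. x axis: the horizontal direction in which the carrier slides home; y: across; z: up. When home, the lug is 100 mm before the stop, over the bed
- bed: metal bed of the clamp, axes as the stop, origin 25 mm before the stop's face. Floor level with the stop's origin, 18 to 21 mm over the bench (height differs each time), 66 mm wide, from the stop to 205 mm before it. Two guide rails 10 mm high, 48 mm apart (2 mm play each side), run from the stop to 70 mm before it, then flare to about 65 mm apart at 96 mm before it and end
- clamp: white clamp frame, fixed to the bench; origin on the bench under the knob's axis, axes as the stop. Its base plate is 257 x 100 x 10 mm; its arm, 34 mm wide, 74 to 92 mm over the bench, reaches from 37 mm before the origin to 72 mm beyond, on a column behind the stop
- knob_grip (a point): grip point of the clamp's screw knob, on its vertical axis, 25 mm before the stop's face, 122 mm over the bench. Blue bar handle 42 mm long (x), 14 mm thick (y), from 22 mm below to 14 mm above this point; below it a black collar, radius 18 mm, on the arm. The frame turns with the knob
- screw: the knob itself: clockwise from above tightens; it does not rise or fall and stays where it is left. It lowers the jaw and pad 3 mm per radian; 1.5 to 3.2 rad of turn are needed from the start until the tab pops. Friction about 0.08 N m, more under load. Origin at the foot of its collar, 30 mm below the grip point
- pad: round black pad, radius 15 mm, under the white jaw block (36 x 34 mm) on the knob's axis; origin at its underside's centre. At the start 2.5 to 7.6 mm above a carrier on the bed. Sprung: bearing on the carrier its force starts at 4 N and grows 4 N per mm (12 N per rad of knob). The tab pops at about 12 N; above 18 N (about 0.5 rad past the pop) the glass cracks
- tab (a joint): travel of the green indicator tab (20 x 12 mm section) out of the +y side (the stop's y axis) of the jaw block: 0 = in, flush; springs at once to 0.014 m when the set clamping force is reached and stays out
- tab_tip (a point): centre of the tab's outer end face, y axis pointing out of the jaw; moves 14 mm along y when the tab pops
- well_plate: bystander: 24-well plate, 127 x 85 x 18 mm; origin under its centre; leave alone
- tip_box: bystander: blue tip box, 120 x 80 x 58 mm; origin under its centre; leave alone
- reagent: bystander: amber bottle, 130 mm tall; origin under its centre; leave alone
- media: bystander: pink bottle, 140 mm tall; origin under its centre; leave alone
- dishes: bystander: stack of three culture dishes, 88 mm wide, 43 mm high; origin under its centre; leave alone
- tube_rack: bystander: white rack with tubes, 90 x 200 x 115 mm; origin under its centre; leave alone
There are look-alikes about, which are no part of the job. There is more than one size of the carrier; the job needs the smallest.

How it is judged:
By the outcome, as a careful person would: the job done as asked, in the order asked, and still so for the second after the job is handed in, with the robot touching nothing.
It also fails if it takes over 72 s, if anything falls off the work surface, if the arm or the gripper's body presses on something with over 40 N, if the wrist force passes 120 N, or if a joint passes its speed limit or range.

## Working session

There is one attempt and no reset: what is moved stays moved. The work goes in short steps, Python scripts to look and compute and a shell command to move; the robot and the scene stay as the last step left them, time stands still between calls to the robot, and variables do not carry over. Pictures are saved under pics/ and viewed, at most 12 in all, crops included, and the job is handed in when it is done.

```bash
ls; mkdir -p pics
python3 - <<'E'
from workcell import env
import cv2,numpy as np
o=env.get_obs();print({k:np.round(v,3).tolist() for k,v in o.items()},env.tip_reach)
for n in("scene","top"):
    f=env.grab_frame(n);cv2.imwrite(f"pics/{n}0.png",f["frame"][...,::-1])
    np.savez(f"{n}0.npz",**f);print(n,f["vertical_fov"],f["cx"],f["cy"],np.round(f["extrinsics"],3).tolist())
E
```

```text
pics
{'time': 0.0, 'joints': [64.335, 27.375, 1.28, 89.181, -0.657, 63.559, -4.763], 'qd': [-0.008, -0.02, 0.024, 0.009, 0.034, 0.024, -0.041], 'joint_efforts': [-0.0, -59.646, 1.608, -28.12, 0.012, 0.009, -0.0], 'position': [0.225, -0.636, 0.217], 'tcp_rot': [[0.943, 0.333, -0.001], [0.333, -0.943, 0.002], [-0.0, -0.002, -1.0]], 'wrist_force': [-0.348, 0.126, 0.275], 'wrist_torque': [0.017, 0.041, 0.043], 'finger_force': 0.0, 'grip_width': 0.085} 0.025
scene 49.97957566264861 321.20596091810535 239.43601024450942 [[-0.745, 0.667, -0.019, 0.33], [0.455, 0.487, -0.746, -0.111], [-0.488, -0.565, -0.666, 1.801], [0.0, 0.0, 0.0, 1.0]]
top 45.87036906799338 319.49398686677927 234.60723455818618 [[-0.006, -1.0, 0.004, -0.018], [-0.992, 0.005, -0.125, 0.443], [0.125, -0.005, -0.992, 1.81], [0.0, 0.0, 0.0, 1.0]]
```

View pics/scene0.png

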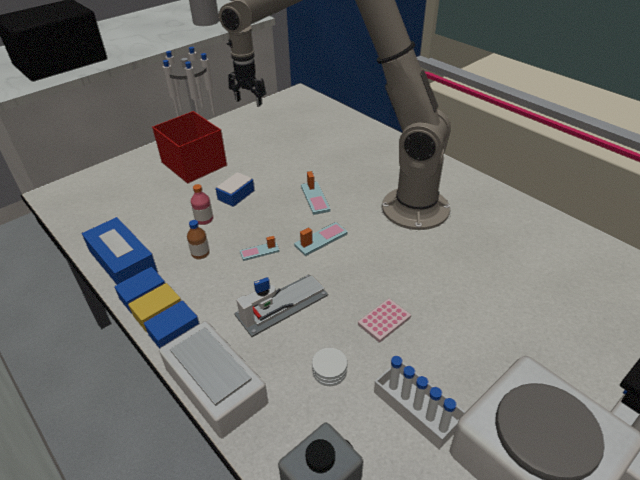

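View pics/top0.png

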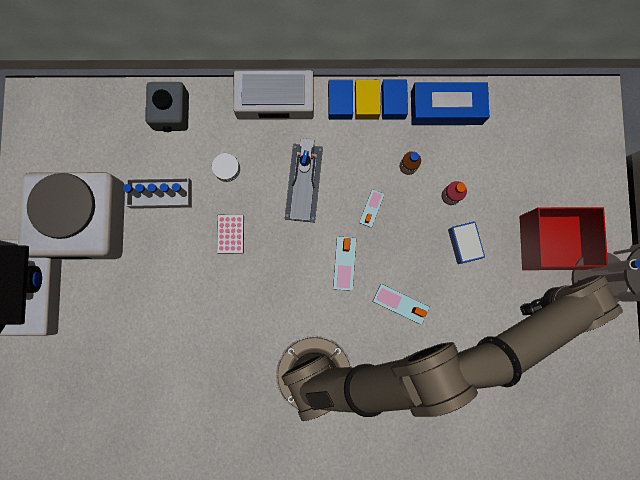

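Both views show three carriers. The small one is at top (372,208) / scene (260,249), and the clamp at top (303,180) has its knob end away from the robot. I'll measure these next.

```bash
cat > h.py <<'E'
import numpy as np,cv2
from workcell import env
class V:
    def __init__(s,name,f=None):
        s.n=name; f=f or env.grab_frame(name); s.im=f["frame"]; s.z=f["z_map"]; s.E=np.array(f["extrinsics"])
        s.f=240/np.tan(np.radians(float(f["vertical_fov"]))/2); s.c=np.array([float(f["cx"]),float(f["cy"])])
        s.R=s.E[:3,:3]; s.o=-s.R.T@s.E[:3,3]; s.hsv=cv2.cvtColor(s.im,cv2.COLOR_RGB2HSV)
    def rays(s,p):
        d=(np.atleast_2d(p)-s.c)/s.f
        if s.n=="wrist":
            r=np.linalg.norm(d,axis=1,keepdims=True); k=np.where(r>1e-9,np.sin(r)/np.maximum(r,1e-9),1)
            v=np.hstack([d*k,np.cos(r)])
        else: v=np.hstack([d,np.ones((len(d),1))])
        return v@s.R
    def plane(s,p,z):
        v=s.rays(p); return s.o+v*((z-s.o[2])/v[:,2])[:,None]
    def depth(s,p):  # world points from z_map at integer pixels
        p=np.atleast_2d(p); v=s.rays(p); z=s.z[p[:,1].astype(int),p[:,0].astype(int)]
        return s.o+v*(z/(v@s.R[2]))[:,None]
    def proj(s,P):
        q=np.atleast_2d(P)@s.R.T+s.E[:3,3]
        if s.n=="wrist":
            h=np.linalg.norm(q[:,:2],axis=1); t=np.arctan2(h,q[:,2]); return s.c+s.f*q[:,:2]*(t/h)[:,None]
        return s.c+s.f*q[:,:2]/q[:,2:]
    def blobs(s,lo,hi,amin=20,roi=None):
        m=cv2.inRange(s.hsv,np.array(lo),np.array(hi))
        if roi: k=np.zeros_like(m);k[roi[1]:roi[3],roi[0]:roi[2]]=1;m=m*k
        cs,_=cv2.findContours(m,cv2.RETR_EXTERNAL,cv2.CHAIN_APPROX_NONE)
        return [c[:,0,:] for c in cs if cv2.contourArea(c)>=amin]
def rect(P): # P Nx2 -> centre, size, angle of long side
    (c,(w,h),a)=cv2.minAreaRect((P*1000).astype(np.float32))
    if w<h: w,h,a=h,w,a+90
    return np.round(c,1),round(w,1),round(h,1),round(a%180,1)
E
python3 - <<'E'
from h import *
v=V("top",dict(np.load("top0.npz")))
print("cam",v.o)
roi=(270,120,470,340)
for name,lo,hi,z in(("plate",(80,25,120),(105,110,255),.010),("orange",(5,150,80),(16,255,255),.05),("blue",(105,120,40),(125,255,255),.136),("red",(0,150,80),(4,255,255),.033),("green",(45,80,40),(80,255,255),.06)):
    for c in v.blobs(lo,hi,4,roi):
        print(name,c.mean(0).round(),cv2.contourArea(c.astype(np.float32)),rect(v.plane(c,z)[:,:2]))
s=V("scene",dict(np.load("scene0.npz")))
print("scene cam",s.o)
a=cv2.resize(v.im[120:240,270:420],None,fx=4,fy=4,interpolation=2);b=cv2.resize(s.im[225:345,220:345],None,fx=4,fy=4,interpolation=2)[:, :]
cv2.imwrite("pics/c1.png",cv2.resize(np.hstack([a,b]),(800,349))[...,::-1])
# depth along clamp
E
```

```text
cam [ 0.21370261 -0.01141064  1.85110676]
plate [404. 305.] 870.5 (array([ 219.4, -281.3]), 173.3, 62.9, 64.2)
plate [344. 263.] 953.5 (array([ 352.5, -100.5]), 172.4, 62.9, 175.3)
plate [371. 208.] 429.0 (array([ 533.7, -191.6]), 119.1, 43.5, 158.2)
orange [420. 312.] 58.0 (array([ 193.9, -335.2]), 36.5, 18.3, 63.1)
orange [347. 244.] 54.5 (array([ 411.5, -105.9]), 35.4, 16.0, 179.4)
orange [368. 217.] 21.5 (array([ 496.4, -176.7]), 23.3, 12.9, 152.9)
orange [461. 187.] 55.5 (array([ 593.6, -478.8]), 26.4, 26.2, 179.7)
orange [412. 161.] 79.0 (array([ 685.5, -320.8]), 50.3, 48.9, 178.6)
blue [459. 242.] 28.5 (array([ 402.4, -448.6]), 123.6, 52.0, 177.8)
blue [414. 156.] 51.5 (array([ 674.1, -314.1]), 25.5, 25.0, 179.7)
blue [304. 156.] 31.5 (array([672.7,  26.6]), 40.9, 13.2, 164.3)
blue [441. 122.] 168.0 (array([ 784.5, -401.6]), 175.7, 9.7, 89.8)
scene cam [1.1747646  0.85091793 1.1227405 ]
```

View pics/c1.png

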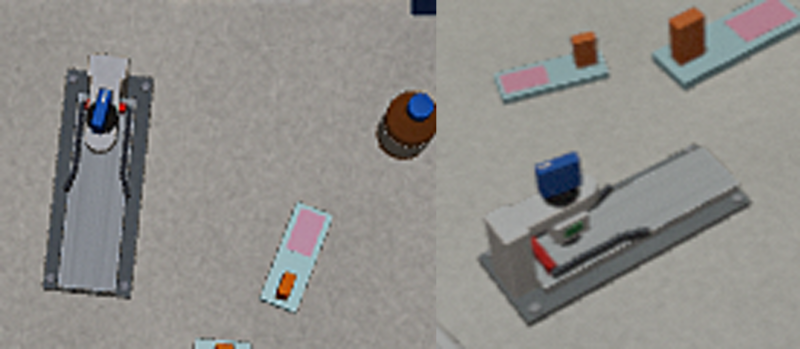

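Left crop (top view): small carrier with its lug at the near end and its nose heading away and slightly right. Clamp lies far-to-near with its red stop under the blue knob. Right crop (scene view): the green tab face is visible on the jaw's +y side. Next I'll estimate the clamp axis and find where the wrist camera is mounted.

```bash
cat >> h.py <<'E'
def toolmove(x,y,z,heading,o=None):
    o=o or env.get_obs(); R=np.array(o["tcp_rot"]); 
    d=np.array([x,y,z])-o["position"]; c,s=np.cos(np.radians(heading)),np.sin(np.radians(heading))
    G=np.array([[c,s,0],[s,-c,0],[0,0,-1.]])
    rv=np.degrees(cv2.Rodrigues(R.T@G)[0].ravel())/5
    print("at",np.round(o["position"],4),"head",round(np.degrees(np.arctan2(R[1,0],R[0,0])),2),"| shift now-axes cm",np.round(R.T@d*100,2),"shift goal-axes",np.round(G.T@d*100,2),"turn units",np.round(rv,2))
E
python3 - <<'E'
from h import *
o=env.get_obs();w=V("wrist");R=np.array(o["tcp_rot"])
print("cam in tool",(R.T@(w.o-o["position"])).round(3),"cam axes in tool\n",(R.T@w.R.T).round(2), w.f,w.c)
v=V("top",dict(np.load("top0.npz")))
yy,xx=np.mgrid[130:235,275:335]; p=np.stack([xx.ravel(),yy.ravel()],1); P=v.depth(p)
for lo,hi in((.006,.0145),(.0155,.026),(.065,.1),(.11,.15)):
    m=(P[:,2]>lo)&(P[:,2]<hi); print(lo,m.sum(),rect(P[m][:,:2]),np.median(P[m],0).round(4))
for h in(158.2,-21.8):toolmove(.4966,-.1767,.2,h)
E
```

```text
cam in tool [ 0.077 -0.001 -0.156] cam axes in tool
 [[-0.   -0.95 -0.3 ]
 [ 1.   -0.   -0.  ]
 [ 0.   -0.3   0.95]] 371.64829954431775 [316.45172748 243.53540794]
0.006 948 (array([623.8,  29.1]), 351.8, 197.7, 179.8) [0.607  0.0273 0.0094]
0.0155 914 (array([638.6,  34.2]), 301.8, 151.5, 6.5) [0.5854 0.0368 0.0204]
0.065 289 (array([691.2,  22.1]), 111.9, 42.5, 177.4) [0.7105 0.0219 0.0916]
0.11 73 (array([674.1,  26.3]), 42.4, 15.1, 163.6) [0.6708 0.0272 0.1339]
at [ 0.2248 -0.636   0.2172] head 19.47 | shift now-axes cm [ 40.93 -34.24   1.77] shift goal-axes [-8.18 52.74  1.72] turn units [-1.000e-02 -2.000e-02 -2.775e+01]
at [ 0.2248 -0.636   0.2172] head 19.47 | shift now-axes cm [ 40.93 -34.24   1.77] shift goal-axes [  8.18 -52.74   1.72] turn units [-0.02  0.01  8.25]
```

```bash
python3 -m inch '[0,0,0,2.9,-2.4,0,100,0,0,0,2.9,-2.4,0,100,0,0,0,2.9,-2.4,0,100,0,0,0,2.9,-2.4,0,100,0,0,0,2.9,-2.4,0,100,0,0,0,2.9,-2.4,0,100,0,0,0,2.9,-2.4,0,100,0,0,0,2.9,-2.4,0,100,0,0,0,2.9,-2.4,0,100,0,0,0,2.9,-2.4,0,100,0,0,0,2.9,-2.4,0,100,0,0,0,2.9,-2.4,0,100]'
python3 -m inch '[0,0,-1,0,0,0,100,0,0,-1,0,0,0,100,0,0,-1,0,0,0,100,0,0,-1,0,0,0,100,0,0,-1,0,0,0,100,0,0,-1,0,0,0,100,0,0,-1,0,0,0,100,0,0,-1,0,0,0,100,0,0,-1,0,0,0,100,0,0,-1,0,0,0,100,0,0,-1,0,0,0,100,0,0,-1,0,0,0,100]'
python3 -m inch '[0,0,-1,0,0,0,100,0,0,-1,0,0,0,100,0,0,-1,0,0,0,100,0,0,-1,0,0,0,100,0,0,-1,0,0,0,100,0,0,-1,0,0,0,100,0,0,-1,0,0,0,100,0,0,-1,0,0,0,100,0,0,-1,0,0,0,100,0,0,-1,0,0,0,100,0,0,-1,0,0,0,100,0,0,-1,0,0,0,100]'
python3 -m inch '[0,0,-1,0,0,0,100,0,0,-1,0,0,0,100,0,0,-1,0,0,0,100,0,0,-0.7,0,0,0,100]'
python3 -c "
from h import *
toolmove(.4966,-.1767,.2,158.2);print(env.get_obs()['joints'])"
```

```text
time: 1.15
position: [0.4575, -0.2472, 0.218]
tcp_rot: [[0.943, 0.333, -0.0], [0.333, -0.943, -0.0], [-0.0, 0.0, -1.0]]
wrist_force: [0.4, -0.1, -0.5]
grip_width: 0.0853
finger_force: 0.0
time: 2.15
position: [0.4569, -0.2488, 0.2178]
tcp_rot: [[0.179, 0.984, -0.0], [0.984, -0.179, 0.0], [0.0, -0.0, -1.0]]
wrist_force: [0.6, 0.1, 0.1]
grip_width: 0.0859
finger_force: 0.0
time: 3.15
position: [0.4569, -0.2489, 0.2178]
tcp_rot: [[-0.763, 0.647, -0.0], [0.647, 0.763, 0.0], [0.0, -0.0, -1.0]]
wrist_force: [-0.2, -0.3, -0.5]
grip_width: 0.0853
finger_force: 0.0
time: 3.48
position: [0.4568, -0.2489, 0.2178]
tcp_rot: [[-0.929, 0.371, -0.0], [0.371, 0.929, 0.0], [0.001, -0.0, -1.0]]
wrist_force: [0.1, -0.3, 0.1]
grip_width: 0.0853
finger_force: 0.0
at [ 0.4568 -0.2489  0.2178] head 158.21 | shift now-axes cm [-1.01  8.18  1.78] shift goal-axes [-1.01  8.18  1.78] turn units [-0.   -0.01  0.  ]
[ 48.53852789  15.58715285 -31.63537193 108.42700494   9.50425627
  58.59460113  81.07653706]
```

```bash
python3 -m inch '[0,0,0,-0.25,2,0,100,0,0,0,-0.25,2,0,100,0,0,0,-0.25,2.1,0,100,0,0,0,-0.25,2.1,0,100,0,0,0,0,0,0,100]' 20
python3 - <<'E'
from h import *
toolmove(.4966,-.1767,.2,158.2)
w=V("wrist");cv2.imwrite("pics/w1.png",w.im[...,::-1])
for name,lo,hi,z in(("plate",(80,25,80),(105,110,255),.010),("orange",(5,150,80),(16,255,255),.05)):
    for c in w.blobs(lo,hi,300):
        P=w.depth(c); print(name,c.mean(0).round(),rect(w.plane(c,z)[:,:2]))
E
```

```text
time: 3.9
position: [0.499, -0.172, 0.2182]
tcp_rot: [[-0.929, 0.37, 0.001], [0.37, 0.929, 0.002], [-0.001, 0.003, -1.0]]
wrist_force: [0.0, 1.0, -0.0]
grip_width: 0.0857
finger_force: 0.0
at [ 0.499  -0.172   0.2182] head 158.3 | shift now-axes cm [ 0.05 -0.54  1.82] shift goal-axes [ 0.05 -0.53  1.82] turn units [0.03 0.01 0.02]
plate [312. 242.] (array([ 534.4, -190.3]), 119.8, 44.0, 158.2)
plate [333.  60.] (array([ 366.2, -100. ]), 146.1, 63.9, 175.2)
plate [128.  24.] (array([ 221.1, -281.5]), 174.2, 58.9, 63.9)
orange [312. 216.] (array([ 496.9, -175.3]), 23.1, 11.7, 158.2)
orange [353.  94.] (array([ 409.2, -101.4]), 38.6, 20.3, 175.3)
orange [49.  9.] (array([ 180.3, -343.7]), 38.9, 19.9, 64.1)
```

View pics/w1.png

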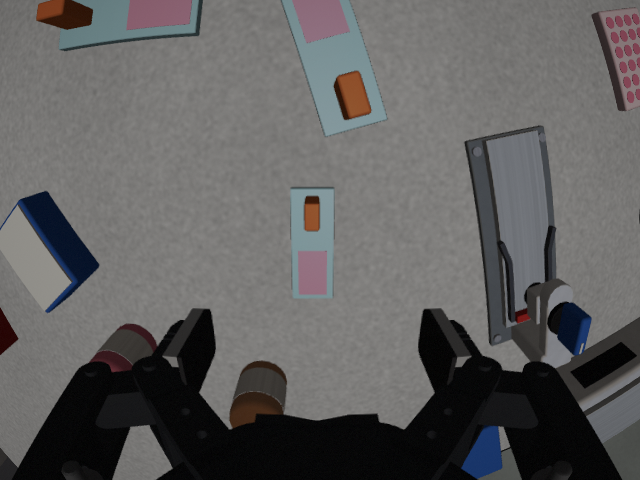

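The small carrier is at wrist (312,242), 119.8 x 44 mm. Now a near look at the clamp before grasping.

```bash
python3 -m inch '[0,0,0,0.5,3.5,-0.5,100,0,0,0,0.5,3.5,-0.5,100,0,0,0,0.5,3.5,-0.5,100,0,0,0,0.5,3.5,-0.5,100,0,0,0,0.5,3.5,-0.5,100,0,0,0,0.5,3.5,-0.5,100,0,0,-1,0,0,0,100,0,0,-1,0,0,0,100,0,0,-1,0,0,0,100,0,0,-0.3,0,0,0,100,0,0,0,0,0,0,100]'
python3 - <<'E'
from h import *
w=V("wrist");np.savez("w2.npz",frame=w.im,z=w.z,E=w.E);cv2.imwrite("pics/w2.png",w.im[...,::-1])
toolmove(.55,.035,.25,175)
for c in w.blobs((105,120,40),(125,255,255),100): print("blue",c.mean(0).round(),rect(w.plane(c,.136)[:,:2]))
for c in w.blobs((0,150,60),(4,255,255),20): print("red",c.mean(0).round(),c.min(0),c.max(0))
E
```

```text
time: 4.87
position: [0.5479, 0.0281, 0.2477]
tcp_rot: [[-0.995, 0.098, -0.001], [0.098, 0.995, -0.0], [0.001, -0.0, -1.0]]
wrist_force: [-0.5, -0.7, 0.9]
grip_width: 0.0856
finger_force: 0.0
at [0.548  0.0283 0.2477] head 174.27 | shift now-axes cm [-0.13  0.69 -0.23] shift goal-axes [-0.14  0.69 -0.23] turn units [-0.   -0.01 -0.15]
blue [146. 452.] (array([ 794.7, -202.6]), 98.1, 62.2, 2.5)
blue [253. 415.] (array([722.2, -54.2]), 62.7, 20.9, 109.5)
blue [ 25. 411.] (array([ 754.2, -391.8]), 235.5, 66.0, 130.1)
blue [ 39. 365.] (array([ 667.7, -298.6]), 42.1, 25.5, 121.3)
blue [330. 363.] (array([664.1,  29.8]), 59.4, 15.4, 168.1)
```

View pics/w2.png

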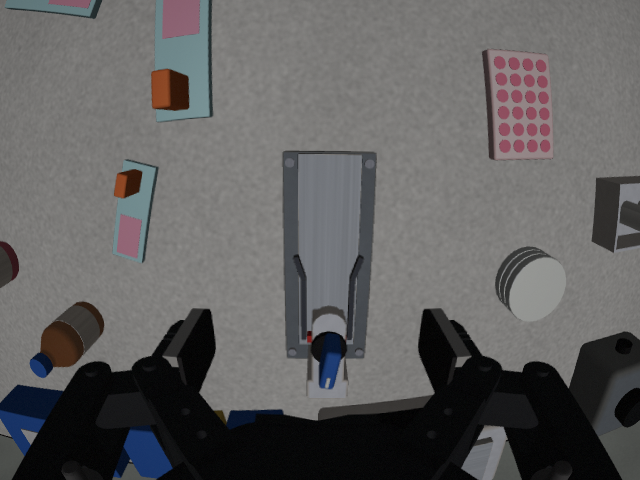

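Clamp at wrist (330,255): base corners about (283,151), (376,151), (368,358), (286,358); knob at (330,363). I'll fit its edges.

```bash
cat > clampfit.py <<'E'
from h import *
d=dict(np.load("w2.npz")); 
f=env.grab_frame("wrist"); w=V("wrist",dict(f,frame=d["frame"],z_map=d["z"],extrinsics=d["E"]))
g=cv2.GaussianBlur(cv2.cvtColor(w.im,cv2.COLOR_RGB2GRAY),(3,3),0).astype(float)
L=[];Rr=[];BL=[];BR=[]
for r in range(165,345,3):
    G=np.gradient(g[r])
    L.append((270+np.argmin(G[270:294]),r)); Rr.append((360+np.argmax(G[360:386]),r))
    if r<245: BL.append((292+np.argmax(G[292:306]),r)); BR.append((354+np.argmin(G[354:370]),r))
def fit(p,z):
    P=w.plane(np.array(p,float),z)[:,:2]
    for _ in range(3):
        vx,vy,x,y=cv2.fitLine(P.astype(np.float32),cv2.DIST_HUBER,0,.001,.001).ravel()
        e=(P-[x,y])@[-vy,vx]; P=P[abs(e)<max(.0015,2*e.std())]
    if vx<0: vx,vy=-vx,-vy
    return np.array([x,y]),np.array([vx,vy]),len(P),e.std()
for n,p,z in(("L",L,.01),("R",Rr,.01),("BL",BL,.0195),("BR",BR,.0195)):
    c,v,k,s=fit(p,z); print(n,"heading",np.degrees(np.arctan2(v[1],v[0])).round(2),"y at x=.6",(c[1]+v[1]/v[0]*(.6-c[0])).round(4),k,s.round(5))
# near end of base and bed; far end of base
col=range(300,362,3); print("near bed edge x",np.median([w.plane((c,140+np.argmax(abs(np.gradient(g[140:162,c])))),.0195)[0,:2] for c in col],0))
for a,b in((284,296),(364,376)):
    print("near base",np.median([w.plane((c,143+np.argmin(np.gradient(g[143:162,c]))),.01)[0,:2] for c in range(a,b)],0))
for a,b in((292,304),(352,364)):
    print("far base",np.median([w.plane((c,345+np.argmax(np.gradient(g[345:372,c]))),.01)[0,:2] for c in range(a,b)],0))
yy,xx=np.mgrid[170:240:3,308:352:3]; P=w.depth(np.stack([xx.ravel(),yy.ravel()],1)); print("floor z",np.median(P[:,2]),P[:,2].std())
yy,xx=np.mgrid[180:240:5,255:275:4]; P=w.depth(np.stack([xx.ravel(),yy.ravel()],1)); print("bench z",np.median(P[:,2]))
yy,xx=np.mgrid[180:300:5,286:292:1]; P=w.depth(np.stack([xx.ravel(),yy.ravel()],1)); print("base z",np.median(P[:,2]))
# knob: depth points
yy,xx=np.mgrid[330:400,305:352]; P=w.depth(np.stack([xx.ravel(),yy.ravel()],1)); m=(P[:,2]>.125)&(P[:,2]<.145)
print("knob top",m.sum(),rect(P[m][:,:2]),np.median(P[m][:,2]))
E
python3 clampfit.py
```

```text
L heading -6.3 y at x=.6 -0.0146 60 0.00033
R heading -6.3 y at x=.6 0.0861 60 0.00037
BL heading -6.36 y at x=.6 0.0029 27 0.00049
BR heading -6.25 y at x=.6 0.069 27 0.00033
near bed edge x [0.49260928 0.04787279]
near base [0.48884399 0.00584692]
near base [0.49773501 0.0897112 ]
far base [ 0.74448397 -0.0153863 ]
far base [0.75261136 0.06100323]
floor z 0.020595666897396503 0.0007335169517077066
bench z -0.00036500831848562676
base z 0.009570340050077314
knob top 683 (array([674.7,  27.6]), 42.7, 14.7, 164.0) 0.13507174199618205
```

```bash
python3 -c "
from h import *
toolmove(.4973,-.1754,.10,158.2)"
```

```text
at [0.548  0.0284 0.2479] head 174.28 | shift now-axes cm [  3.01 -20.79  14.79] shift goal-axes [ -2.86 -20.81  14.79] turn units [-0.   -0.    3.22]
```

```bash
python3 -m inch '[0,0,0,0.4,-2.6,1,100,0,0,0,0.4,-2.6,1,100,0,0,0,0.4,-2.6,1,100,0,0,0,0.4,-2.6,1.8,100,0,0,0,0.4,-2.6,2.5,100,0,0,0,0.4,-2.6,2.5,100,0,0,0,0.3,-2.6,2.5,100,0,0,0,0.3,-2.6,2.5,100,0,0,1,0,0,0,60,0,0,1,0,0,0,60,0,0,1,0,0,0,60,0,0,0.22,0,0,0,60]' 30
python3 -m inch '[0,0,0,0,0,0,60,0,0,0,0,0,0,60]'
python3 - <<'E'
from h import *
toolmove(.4973,-.1754,.044,158.2)
w=V("wrist")
for name,lo,hi,z in(("plate",(80,25,80),(105,110,255),.010),("orange",(5,150,80),(16,255,255),.05)):
    for c in w.blobs(lo,hi,800):
        P=w.depth(c); print(name,c.mean(0).round(),rect(w.plane(c,z)[:,:2]))
E
```

```text
time: 5.97
position: [0.498, -0.1754, 0.0999]
tcp_rot: [[-0.927, 0.374, -0.0], [0.374, 0.927, -0.0], [0.0, -0.0, -1.0]]
wrist_force: [-0.5, -0.1, 0.2]
grip_width: 0.0507
finger_force: 0.0
time: 6.13
position: [0.4983, -0.1749, 0.1002]
tcp_rot: [[-0.93, 0.367, 0.0], [0.367, 0.93, -0.0], [-0.0, -0.0, -1.0]]
wrist_force: [-0.1, 1.1, -0.2]
grip_width: 0.0514
finger_force: 0.0
at [ 0.4983 -0.1749  0.1002] head 158.46 | shift now-axes cm [ 0.08 -0.08  5.62] shift goal-axes [ 0.07 -0.08  5.62] turn units [-0.    0.    0.05]
plate [315. 287.] (array([ 534.5, -190.3]), 118.9, 43.7, 158.2)
plate [357.  62.] (array([ 388.8, -101.7]), 100.9, 64.1, 175.3)
plate [53.  7.] (array([ 233.2, -297.1]), 133.6, 23.2, 63.4)
orange [315. 262.] (array([ 497. , -175.2]), 24.8, 13.0, 157.8)
orange [384.  73.] (array([408.8, -99.4]), 40.5, 21.2, 175.3)
```

```bash
python3 -m inch '[0,0,0.05,0.1,-0.1,1.4,60,0,0,0,0,0,1.4,60,0,0,0,0,0,1.4,60,0,0,0,0,0,1.4,60,0,0,0,0,0,0,0,0,0,0,0,0,0,0,0,0,0,0,0,0,0,0,0,0,0,0,0,0,0,0,0,0,0,0,0]' 40
python3 -m inch '[0,0,0,0,0,0,0,0,0,0,0,0,-0.5,0,0,0,0,0,0,-1.5,0,0,0,0,0,0,-2,0,0,0,0,0,0,-2,0,0,0,0,0,0,0,0]'
python3 - <<'E'
from h import *
o=env.get_obs(); 
th=-6.3;c,s=np.cos(np.radians(th)),np.sin(np.radians(th))
stop=np.array([.6747,.0276])+.025*np.array([c,s])
p=stop-.215*np.array([c,s]);print("pre",p,"stop",stop)
toolmove(p[0],p[1],.1,173.7)
w=V("wrist");cv2.imwrite("pics/w3.png",w.im[...,::-1])
E
```

```text
time: 6.93
position: [0.4976, -0.1756, 0.0449]
tcp_rot: [[-0.928, 0.373, 0.002], [0.373, 0.928, -0.001], [-0.002, 0.0, -1.0]]
wrist_force: [0.1, 0.1, -0.1]
grip_width: 0.0
finger_force: 0.0
time: 7.43
position: [0.4995, -0.1758, 0.108]
tcp_rot: [[-0.928, 0.373, 0.006], [0.373, 0.928, -0.002], [-0.006, 0.0, -1.0]]
wrist_force: [0.2, 0.6, 0.3]
grip_width: 0.0002
finger_force: 0.0
pre [0.48584742 0.04844952] stop [0.69954902 0.02485664]
at [ 0.4995 -0.1758  0.108 ] head 158.12 | shift now-axes cm [ 9.63 20.31  0.74] shift goal-axes [ 3.82 22.14  0.8 ] turn units [-0.01  0.07 -3.12]
```

The jaws shut on nothing, so I'll look.

View pics/w3.png

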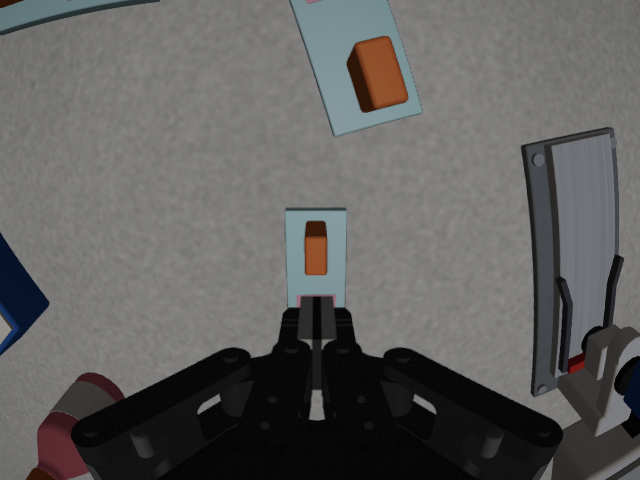

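The closed fingertips at (317,297) are ahead of the lug at (316,247), over the plate. I'll check where this view puts both of them.

Run:
```python
from h import *
o=env.get_obs();w=V("wrist");v=V("top")
for z in(.083,.108): print(z,w.plane([(317,297),(317,310)],z).round(4), "tcp",o["position"].round(4))
print("proj of tip", w.proj(np.array(o["position"])+np.array(o["tcp_rot"])@[0,0,.025]), "depth at tip px",w.depth([(305,305),(329,305),(317,297)]).round(4))
for u in(w,v):
  for c in u.blobs((80,25,80),(105,110,255),200): print("plate",u.n,c.mean(0).round(),rect(u.plane(c,.01)[:,:2]))
  for c in u.blobs((5,150,80),(16,255,255),15): print("or",u.n,c.mean(0).round(),rect(u.plane(c,.05)[:,:2]),"depth",np.median(u.depth(c),0).round(3))
print(w.R.round(3).tolist(),w.o)
```

```text
0.083 [[ 0.5065 -0.1786  0.083 ]
 [ 0.5138 -0.1815  0.083 ]] tcp [ 0.4986 -0.1758  0.1064]
0.108 [[ 0.4951 -0.174   0.108 ]
 [ 0.5014 -0.1765  0.108 ]] tcp [ 0.4986 -0.1758  0.1064]
proj of tip [[316.16024194 281.63185418]] depth at tip px [[ 0.486  -0.1754  0.1314]
 [ 0.4896 -0.1667  0.1311]
 [ 0.487  -0.1708  0.1258]]
plate wrist [316. 260.] (array([ 513.3, -181.9]), 74.1, 43.6, 158.3)
plate wrist [356.  61.] (array([ 388.3, -101.7]), 101.9, 64.1, 175.3)
plate wrist [60.  8.] (array([ 234.1, -294.3]), 148.7, 23.2, 63.9)
or wrist [316. 257.] (array([ 496.6, -175.2]), 24.5, 12.3, 158.1) depth [ 0.497 -0.175  0.049]
or wrist [382.  73.] (array([408.9, -99.6]), 40.3, 21.1, 175.1) depth [ 0.411 -0.104  0.071]
plate top [344. 263.] (array([ 352. , -100.1]), 173.4, 64.1, 175.3)
or top [347. 244.] (array([ 411.5, -105.9]), 35.4, 16.0, 179.4) depth [ 0.408 -0.106  0.071]
or top [461. 187.] (array([ 593.6, -478.8]), 26.4, 26.2, 179.7) depth [ 0.575 -0.455  0.139]
or top [411. 160.] (array([ 683.6, -317.4]), 51.4, 47.9, 56.7) depth [ 0.671 -0.308  0.09 ]
[[0.373, 0.928, -0.0], [0.883, -0.355, 0.308], [0.285, -0.115, -0.951]] [ 0.4250369  -0.1460645   0.26157705]
```

Run:
```python
from h import *
o=env.get_obs();w=V("wrist");R=np.array(o["tcp_rot"])
for col in(305,311,323,329):
    P=w.depth([(col,r) for r in range(290,420,8)]); print(col,((P-o["position"])@R*1000).round(0)[:,[0,2]].astype(int).tolist())
s=V("scene");T=np.array(o["position"]);print("scene proj tcp,tip",s.proj(T),s.proj(T+R@[0,0,.025]))
x,y=s.proj(T)[0].astype(int);cv2.imwrite("pics/s3.png",cv2.resize(s.im[y-50:y+50,x-60:x+60],None,fx=5,fy=5,interpolation=2)[...,::-1])
```

```text
305 [[-37, 95], [79, -156], [11, -25], [12, -33], [12, -39], [12, -45], [12, -49], [13, -56], [13, -60], [13, -65], [13, -69], [12, -72], [8, -70], [-2, -62], [-6, -62], [-6, -66], [-7, -69]]
311 [[-38, 95], [12, -20], [12, -27], [11, -32], [12, -39], [11, -44], [12, -50], [10, -52], [8, -53], [8, -59], [5, -59], [2, -59], [-1, -60], [-4, -60], [-10, -57], [-167, 105], [-178, 105]]
323 [[-37, 94], [12, -19], [12, -26], [12, -34], [12, -39], [11, -44], [12, -50], [10, -51], [13, -61], [10, -60], [6, -59], [3, -60], [0, -61], [-4, -60], [-6, -62], [-10, -61], [-178, 105]]
329 [[-37, 94], [12, -20], [12, -27], [12, -33], [79, -156], [12, -45], [12, -50], [13, -56], [13, -61], [13, -65], [13, -69], [13, -73], [11, -74], [-2, -62], [-5, -63], [4, -77], [11, -87]]
scene proj tcp,tip [[269.49055728 223.888531  ]] [[270.17711169 230.03153891]]
```

View pics/s3.png

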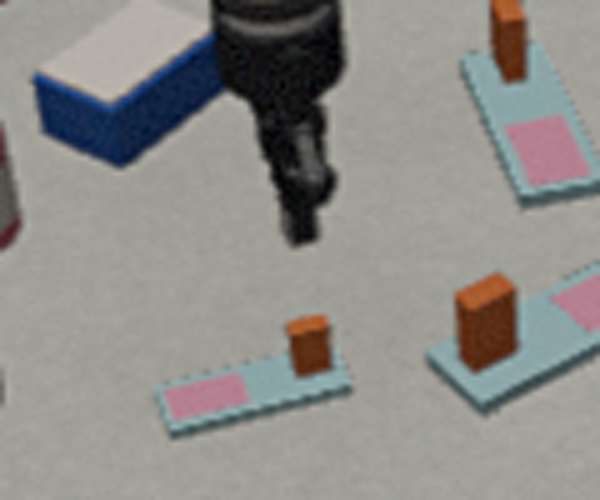

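The scene crop has the carrier and lug untouched and the fingertips at about (302,243). That is above the reported TCP (302,254), where they should be about 25 mm below it. Wrist depth agrees: the tips are about 17–20 mm behind the reported TCP, so the real reach is some 40 mm shorter. I'll open, go lower and re-measure the tips.

```bash
python3 -m inch '[0,0,0,0,0,1.5,45,0,0,0,0,0,1.5,45,0,0,0,0,0,1.5,45,0,0,0,0,0,1.5,45,0,0,0,0,0,0.5,45,0,0,0,0,0,0,45,0,0,0,0,0,0,45]'
python3 - <<'E'
from h import *
print(env.tip_reach)
toolmove(.4973,-.1754,.001,158.2)
o=env.get_obs();w=V("wrist");R=np.array(o["tcp_rot"])
yy,xx=np.mgrid[240:420:2,150:480:2];P=w.depth(np.stack([xx.ravel(),yy.ravel()],1));Q=((P-o["position"])@R*1000)
m=(abs(Q[:,0])<14)&(abs(Q[:,1])<45)&(Q[:,2]>-60)&(P[:,2]>.052)
for sgn in(1,-1):
    q=Q[m&(Q[:,1]*sgn>0)]; q=q[np.argsort(-q[:,2])][:12]; print(q.round(0).tolist())
cv2.imwrite("pics/w4.png",w.im[...,::-1])
E
```

```text
time: 8.27
position: [0.4967, -0.1752, 0.0388]
tcp_rot: [[-0.928, 0.372, -0.001], [0.372, 0.928, 0.0], [0.001, 0.0, -1.0]]
wrist_force: [-0.3, -0.1, 0.2]
grip_width: 0.0383
finger_force: 0.0
0.025
at [ 0.4967 -0.1752  0.0388] head 158.13 | shift now-axes cm [-0.06 -0.    3.78] shift goal-axes [-0.06 -0.    3.78] turn units [ 0.   -0.01 -0.01]
[[9.0, 19.0, -16.0], [10.0, 19.0, -16.0], [8.0, 19.0, -17.0], [9.0, 19.0, -17.0], [5.0, 19.0, -17.0], [7.0, 19.0, -18.0], [6.0, 19.0, -18.0], [5.0, 19.0, -18.0], [3.0, 19.0, -18.0], [1.0, 19.0, -18.0], [4.0, 19.0, -18.0], [2.0, 19.0, -18.0]]
[[3.0, -19.0, -14.0], [4.0, -19.0, -14.0], [1.0, -19.0, -15.0], [2.0, -19.0, -15.0], [-1.0, -19.0, -15.0], [-2.0, -19.0, -16.0], [0.0, -19.0, -16.0], [-5.0, -19.0, -16.0], [-3.0, -19.0, -16.0], [10.0, -19.0, -16.0], [-4.0, -19.0, -16.0], [-2.0, -19.0, -16.0]]
```

View pics/w4.png

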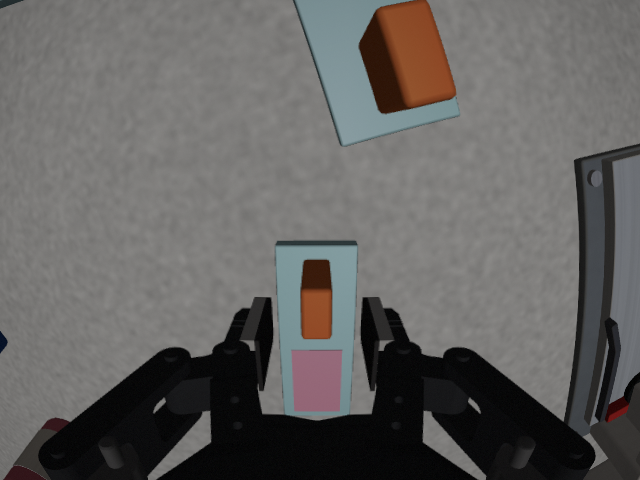

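The pads straddle the lug (316,300) laterally, with the tips still at lug-top height. They need to go about 33 mm lower.

```bash
python3 -m inch '[0,0,0,-0.1,0,1,45,0,0,0,0,0,1,45,0,0,0,0,0,0.7,45,0,0,0,0,0,0.5,45,0,0,0,0,0,0,45,0,0,0,0,0,0,0,0,0,0,0,0,0,0,0,0,0,0,0,0,0,0,0,0,0,0,0,0]' 40
python3 -m inch '[0,0,0,0,0,0,0,0,0,0,0,0,0,0]'; python3 -c "
from h import *
print(env.get_obs()['finger_force'])"
```

```text
time: 9.07
position: [0.4979, -0.1759, 0.0072]
tcp_rot: [[-0.928, 0.373, 0.0], [0.373, 0.928, -0.0], [-0.0, -0.0, -1.0]]
wrist_force: [-0.2, 0.8, -0.7]
grip_width: 0.0134
finger_force: 39.5
time: 9.23
position: [0.4979, -0.1759, 0.0072]
tcp_rot: [[-0.928, 0.373, 0.0], [0.373, 0.928, -0.0], [-0.0, -0.0, -1.0]]
wrist_force: [-0.6, 0.6, 0.5]
grip_width: 0.0134
finger_force: 39.7
39.70228672027588
```

Gripped (13.4 mm wide, 40 N). Now lift, carry over the bed entrance and turn to the clamp axis.

```bash
python3 -m inch '[0,0,0,0,0,-0.5,0,0,0,0,0,0,-1.5,0,0,0,0,0,0,-2,0,0,0,0,0,0,-2,0,0,0,0,1.2,2.5,0,0,0,0,0,1.2,2.5,0,0,0,0,0,1.2,2.5,0,0,0,0,0,1.2,2.5,0,0,0,0,0,1.2,2.6,0,0,0,0,0,1.2,2.6,0,0,0,0,0,1.2,2.6,0,0,0,0,0,1.1,2.6,0,0]'
python3 -m inch '[0,0,-0.5,0,0,0,0,0,0,-0.8,0,0,0,0,0,0,-0.8,0,0,0,0,0,0,-0.7,0,0,0,0,0,0,-0.3,0,0,0,0,0,0,0,0,0,0,0,0,0,0,0,0,0,0]'
python3 - <<'E'
from h import *
toolmove(.4858,.0484,.032,173.7)
print(env.get_obs()["grip_width"])
w=V("wrist")
for c in w.blobs((80,25,60),(105,110,255),300,(200,180,440,460)): print(c.mean(0).round(),rect(w.plane(c,env.get_obs()["position"][2]+.003)[:,:2]))
cv2.imwrite("pics/w5.png",w.im[...,::-1])
E
```

```text
time: 10.23
position: [0.4852, 0.0502, 0.0673]
tcp_rot: [[-0.928, 0.373, 0.0], [0.373, 0.928, -0.0], [-0.0, -0.0, -1.0]]
wrist_force: [0.2, 0.1, -0.9]
grip_width: 0.0137
finger_force: 39.5
time: 10.82
position: [0.4857, 0.0488, 0.0671]
tcp_rot: [[-0.994, 0.113, 0.0], [0.113, 0.994, -0.0], [-0.0, -0.0, -1.0]]
wrist_force: [-0.2, -0.3, -1.7]
grip_width: 0.0135
finger_force: 39.5
at [0.4857 0.0488 0.0671] head 173.52 | shift now-axes cm [-0.02 -0.03  3.51] shift goal-axes [-0.02 -0.03  3.51] turn units [-0.    0.   -0.04]
0.013529352132701386
[317. 282.] (array([475.3,  50.3]), 43.9, 23.8, 83.5)
```

View pics/w5.png

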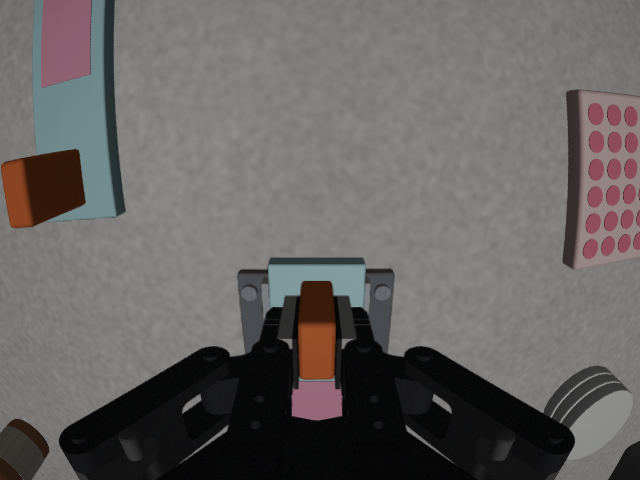

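Carrier is held level and square at (317,285) over the bed end. Lowering to feel the floor.

```bash
python3 -m inch '[0,0,-0.04,0,-0.05,1,0,0,0,0,0,0,1.2,0,0,0,0,0,0,1,0,0,0,0,0,0,0.4,0,0,0,0,0,0,0,0,0,0,0,0,0,0,0]' | egrep "pos|wrist"
python3 -m inch '[0,0,0,0,0,0.1,0,0,0,0,0,0,0,0,0,0,0,0,0,0,0]'| egrep "pos|wrist"
python3 -m inch '[0,0,0,0,0,0.1,0,0,0,0,0,0,0,0,0,0,0,0,0,0,0]'| egrep "pos|wrist"
```

```text
position: [0.4852, 0.0486, 0.0304]
wrist_force: [-0.4, 0.4, -2.1]
position: [0.4859, 0.0485, 0.0303]
wrist_force: [0.1, -0.1, -1.1]
position: [0.4857, 0.0483, 0.0291]
wrist_force: [0.4, -0.9, -1.9]
```

```bash
for i in 1 2; do python3 -m inch '[0,0,0,0,0,0.1,0,0,0,0,0,0,0,0,0,0,0,0,0,0,0]'| egrep "pos|wrist"; done
```

```text
position: [0.4858, 0.0484, 0.0281]
wrist_force: [-0.4, -0.4, 0.3]
position: [0.4858, 0.0484, 0.0281]
wrist_force: [-5.4, -1.4, 15.4]
```

```bash
python3 -m inch '[0,0,0,0,0,-0.1,0,0,0,0,-0.5,0,0,0,0,0,0,-0.8,0,0,0,0,0,0,-0.8,0,0,0,0,0,0,-0.8,0,0,0,0,0,0,-0.8,0,0,0,0,0,0,0,0,0,0]'| egrep "pos|wrist|width"
python3 -m inch '[0,0,0,-0.5,0,0,0,0,0,0,-0.8,0,0,0,0,0,0,-0.8,0,0,0,0,0,0,-0.8,0,0,0,0,0,0,-0.8,0,0,0,0,0,0,-0.5,0,0,0,0,0,0,0,0,0,0]'| egrep "pos|wrist|width"
python3 -c "
from h import *
toolmove(.6001,.0359,.0283,173.7);print(env.get_obs()['wrist_torque'])"
```

```text
position: [0.5238, 0.0446, 0.0282]
wrist_force: [0.4, 0.3, 6.0]
grip_width: 0.013
position: [0.5645, 0.0402, 0.0281]
wrist_force: [-1.3, 0.5, 4.7]
grip_width: 0.0135
at [0.5645 0.0402 0.0281] head 173.82 | shift now-axes cm [-3.59 -0.04 -0.02] shift goal-axes [-3.59 -0.04 -0.02] turn units [ 0.   -0.01  0.02]
[0.03269887 0.34651996 0.05659115]
```

```bash
python3 -m inch '[0,0,0,-0.6,0,0,0,0,0,0,-0.8,0,0,0,0,0,0,-0.8,0,0,0,0,0,0,-0.6,0,0,0,0,0,0,0,0,0,0,0,0,0,0,0,0,0]'| egrep "pos|wrist|width"
python3 -m inch '[0,0,0,-0.2,0,0,0,0,0,0,-0.2,0,0,0,0,0,0,0,0,0,0,0,0,0,0,0,0,0]'| egrep "pos|wrist|width"
```

```text
position: [0.5927, 0.0371, 0.0282]
wrist_force: [0.5, 0.2, 3.3]
grip_width: 0.0137
position: [0.5945, 0.037, 0.0282]
wrist_force: [-6.6, 1.1, 9.9]
grip_width: 0.0131
```

```bash
for i in 1 2; do python3 -m inch '[0,0,0,-0.15,0,0,0,0,0,0,0,0,0,0,0,0,0,0,0,0,0]'| egrep "pos|wrist"; done
```

```text
position: [0.5959, 0.0368, 0.0281]
wrist_force: [-7.4, 0.3, 9.7]
position: [0.5974, 0.0367, 0.0282]
wrist_force: [-6.6, 0.3, 9.7]
```

```bash
for i in 1 2; do python3 -m inch '[0,0,0,-0.15,0,0,0,0,0,0,0,0,0,0,0,0,0,0,0,0,0]'| egrep "pos|wrist"; done
```

```text
position: [0.5989, 0.0366, 0.0282]
wrist_force: [-6.7, 1.6, 9.8]
position: [0.6004, 0.0363, 0.0281]
wrist_force: [-6.0, 0.2, 10.1]
```

```bash
for i in 1 2; do python3 -m inch '[0,0,0,-0.1,0,0,0,0,0,0,0,0,0,0,0,0,0,0,0,0,0]'| egrep "pos|wrist"; done
python3 - <<'E'
from h import *
w=V("wrist");s=V("scene");t=V("top");np.savez("home.npz",w=w.im,s=s.im,t=t.im)
o=env.get_obs();z=o["position"][2]+.003
for c in w.blobs((80,25,60),(105,110,255),300,(200,180,440,460)): 
    r=w.plane(c,z)[:,:2]; u=np.array([np.cos(np.radians(-6.3)),np.sin(np.radians(-6.3))]); print("rear end along axis vs tcp mm",((r-o["position"][:2])@u*1000).min().round(1),"lateral",((r-o["position"][:2])@[-u[1],u[0]]*1000).min().round(1),((r-o["position"][:2])@[-u[1],u[0]]*1000).max().round(1))
a=cv2.resize(s.im[260:345,225:335],None,fx=5,fy=5,interpolation=2); print(a.shape)
b=cv2.resize(w.im[200:480,240:400],None,fx=1.5,fy=1.5);b=cv2.resize(b,(243,425))
cv2.imwrite("pics/h1.png",np.hstack([a,b])[...,::-1])
E
```

```text
position: [0.601, 0.0364, 0.0282]
wrist_force: [-8.0, 1.2, 11.2]
position: [0.6009, 0.0363, 0.0282]
wrist_force: [-10.7, 1.4, 14.0]
rear end along axis vs tcp mm -23.8 lateral -21.5 22.4
(425, 550, 3)
```

View pics/h1.png

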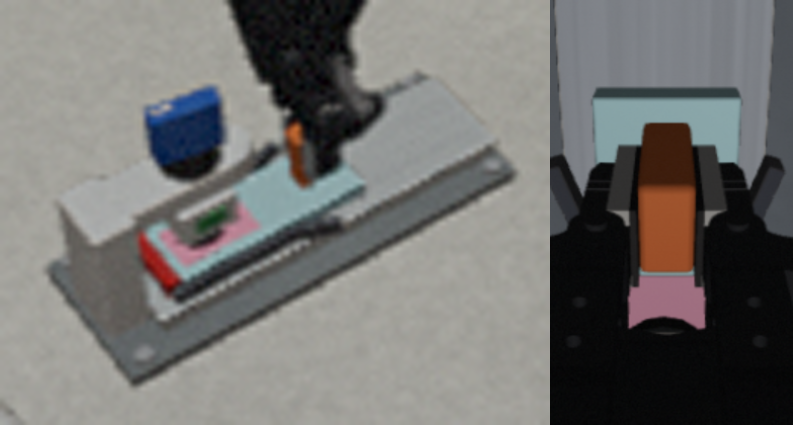

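The scene crop shows the nose against the red stop and the green tab on the jaw side; motion stalls at x=0.601 while force rises, as predicted. Release, rise and go above the knob.

```bash
python3 -m inch '[0,0,0,0.05,0,-0.05,0,0,0,0,0,0,0,45,0,0,0,0,0,0,45,0,0,0,0,0,0,45,0,0,0,0,0,-1,45,0,0,0,0,0,-2,45,0,0,0,0,0,-3,45,0,0,0,0,0,-3.5,45,0,0,0,0,0,-3.7,45,0,0,0,0,0,0,45]'| egrep "pos|wrist|width"
python3 -m inch '[0,0,0.5,-1.5,0,0,45,0,0,0.5,-2,0,0,45,0,0,0.5,-2,0,0,45,0,0,0.46,-1.9,0,0,45,0,0,0,0,0,0,45]'| egrep "time|pos|wrist|width"
python3 - <<'E'
from h import *
toolmove(.6747,.0276,.09,164); print(env.get_obs()["joints"].round(1))
w=V("wrist");R=np.array(env.get_obs()["tcp_rot"]);p=env.get_obs()["position"]
for u in (w,V("top")):
  for c in u.blobs((100,110,40),(125,255,255),25): 
    r=rect(u.plane(c,.135)[:,:2])
    if abs(r[0]-[674,27]).max()<40: print(u.n,c.mean(0).round(),r)
yy,xx=np.mgrid[150:430:2,200:440:2]; P=w.depth(np.stack([xx.ravel(),yy.ravel()],1)); m=(P[:,2]>.128)&(P[:,2]<.141)&(abs(P[:,0]-.675)<.05)&(abs(P[:,1]-.027)<.05)
print("knob top",m.sum(),rect(P[m][:,:2]) if m.sum()>5 else "")
E
```

```text
position: [0.6081, 0.037, 0.1688]
wrist_force: [2.1, 0.5, 0.6]
grip_width: 0.0384
time: 17.27
position: [0.6795, 0.021, 0.1609]
wrist_force: [0.0, -2.0, 0.1]
grip_width: 0.0383
at [0.6795 0.021  0.1609] head 163.77 | shift now-axes cm [0.66 0.49 7.09] shift goal-axes [0.64 0.5  7.09] turn units [ 0.01  0.03 -0.05]
[ 15.2  34.4 -32.6  89.8  20.3  61.6  51.1]
wrist [326. 261.] (array([671.2,  28.9]), 48.1, 13.6, 163.6)
knob top 499 (array([674.6,  27.5]), 41.7, 13.7, 164.8)
```

```bash
python3 -m inch '[0,0,-0.1,0.6,0.5,0,45,0,0,0,0,0,0,45,0,0,0,0,0,1,45,0,0,0,0,0,1,45,0,0,0,0,0,0,45]'| egrep "pos|wrist|width"
python3 - <<'E'
from h import *
toolmove(.6746,.0275,.09,164.5)
w=V("wrist");o=env.get_obs();R=np.array(o["tcp_rot"])
yy,xx=np.mgrid[150:430:2,200:440:2]; P=w.depth(np.stack([xx.ravel(),yy.ravel()],1)); m=(P[:,2]>.128)&(P[:,2]<.141)&(abs(P[:,0]-.675)<.035)&(abs(P[:,1]-.027)<.03)
print("knob top",m.sum(),rect(P[m][:,:2]),((P[m]-o["position"])@R*1000)[:,1].min(),((P[m]-o["position"])@R*1000)[:,1].max())
E
```

```text
position: [0.6699, 0.0286, 0.1376]
wrist_force: [-0.5, -0.9, -1.1]
grip_width: 0.0384
at [0.6699 0.0286 0.1376] head 164.54 | shift now-axes cm [-0.5   0.03  4.76] shift goal-axes [-0.48  0.02  4.76] turn units [-0.02 -0.04  0.01]
knob top 582 (array([674.5,  27.8]), 41.5, 14.3, 164.7) -6.766288089702259 7.519082224518016
```

```bash
python3 -m inch '[0,0,0,-0.45,0,0,45,0,0,0,0,0,1.2,45,0,0,0,0,0,1.2,45,0,0,0,0,0,1.2,45,0,0,0,0,0,1.1,45,0,0,0,0,0,0,45,0,0,0,0,0,0,45]'| egrep "pos|wrist|width"
python3 -c "
from h import *
toolmove(.6746,.0275,.09,164.5)"
python3 -m inch '[0,0,0,0,0,0,0,0,0,0,0,0,0,0,0,0,0,0,0,0,0,0,0,0,0,0,0,0]' 50| egrep "time|pos|wrist|width|fin"
```

```text
position: [0.6753, 0.0278, 0.0921]
wrist_force: [-0.4, 0.1, 0.2]
grip_width: 0.0382
at [0.6753 0.0278 0.0921] head 164.53 | shift now-axes cm [ 0.06 -0.05  0.21] shift goal-axes [ 0.06 -0.05  0.21] turn units [-0.01 -0.03  0.01]
time: 18.75
position: [0.6765, 0.0274, 0.0944]
wrist_force: [-2.0, -2.2, 3.4]
grip_width: 0.0131
finger_force: 49.7
```

```bash
cat > green.py <<'E'
from h import *
o=env.get_obs();R=np.array(o["tcp_rot"]);print("t",o["time"],"head",np.degrees(np.arctan2(R[1,0],R[0,0])).round(1),"F",np.round(o["wrist_force"],1),"T",np.round(o["wrist_torque"],3),"w",round(o["grip_width"],4),o["position"].round(4))
u=np.array([np.cos(np.radians(-6.3)),np.sin(np.radians(-6.3))])
for n in("scene","top"):
    v=V(n)
    for c in v.blobs((40,70,25),(85,255,255),2):
        if n=="scene" and not(220<c.mean(0)[0]<340 and 250<c.mean(0)[1]<345):continue
        if n=="top" and not(270<c.mean(0)[0]<340 and 120<c.mean(0)[1]<240):continue
        P=v.plane(c,.055)[:,:2]-[.6747,.0276]
        print(n,c.mean(0).round(1),"area",cv2.contourArea(c.astype(np.float32)),"lateral mm",(P@[-u[1],u[0]]*1000).round(1).min(),(P@[-u[1],u[0]]*1000).round(1).max())
E
python3 green.py
python3 -m inch '[0,0,0.5,0,0,0,0,0,0,1,0,0,0,0,0,0,1,0,0,0,0,0,0,1,0,0,0,0,0,0,1,0,0,0,0,0,0,1,0,0,0,0,0,0,1,0,0,0,0,0,0,1,0,0,0,0,0,0,1,0,0,0,0,0,0,1,0,0,0,0,0,0,0.5,0,0,0,0,0,0,0,0,0,0,0]'>/dev/null; python3 green.py
```

```text
t 18.75 head 164.5 F [-2.  -2.2  3.4] T [-0.348  0.331  0.016] w 0.0131 [0.6765 0.0274 0.0944]
scene [266.7 303.5] area 7.5 lateral mm 8.3 16.2
t 19.85 head 114.3 F [-2.9 -2.8  5.7] T [-0.665  0.461 -0.075] w 0.0134 [0.6764 0.0271 0.0944]
scene [267.  304.5] area 6.0 lateral mm 12.9 19.3
```

```bash
python3 -m inch '[0,0,0.5,0,0,0,0,0,0,1,0,0,0,0,0,0,1,0,0,0,0,0,0,1,0,0,0,0,0,0,1,0,0,0,0,0,0,1,0,0,0,0,0,0,0.5,0,0,0,0,0,0,0,0,0,0,0]'>/dev/null; python3 green.py
for i in 1 ; do python3 -m inch '[0,0,1,0,0,0,0,0,0,1,0,0,0,0,0,0,0,0,0,0,0]'>/dev/null; python3 green.py;done
```

```text
t 20.6167 head 84.3 F [-2.7 -3.7  6.4] T [-0.687  0.614 -0.004] w 0.013 [0.6762 0.027  0.0944]
scene [267.1 304.6] area 6.5 lateral mm 11.6 20.7
t 20.9667 head 74.2 F [-2.7 -2.7  6. ] T [-0.761  0.64  -0.111] w 0.013 [0.6762 0.027  0.0943]
scene [267.  304.9] area 7.0 lateral mm 12.9 20.9
```

```bash
python3 -m inch '[0,0,1,0,0,0,0,0,0,1,0,0,0,0,0,0,0,0,0,0,0]'>/dev/null; python3 green.py
python3 -m inch '[0,0,1,0,0,0,0,0,0,0,0,0,0,0]'>/dev/null; python3 green.py
```

```text
t 21.3167 head 64.2 F [-3.2 -3.8  7.6] T [-0.731  0.706 -0.048] w 0.013 [0.6761 0.027  0.0944]
scene [266.9 304.8] area 8.0 lateral mm 12.9 20.9
t 21.5833 head 59.3 F [-3.4 -2.7  6.6] T [-0.74   0.723 -0.076] w 0.013 [0.6761 0.027  0.0943]
scene [266.9 304.8] area 8.0 lateral mm 12.9 20.9
```

```bash
python3 -m inch '[0,0,1,0,0,0,0,0,0,1,0,0,0,0,0,0,0,0,0,0,0]'>/dev/null; python3 green.py
```

```text
t 21.9333 head 49.2 F [-3.1 -2.9  6.9] T [-0.737  0.834 -0.057] w 0.013 [0.676  0.027  0.0943]
scene [268.1 306.3] area 34.5 lateral mm 12.9 34.8
```

```bash
python3 -m inch '[0,0,1,0,0,0,0,0,0,1,0,0,0,0,0,0,0,0,0,0,0]'>/dev/null; python3 green.py
```

```text
t 22.2833 head 39.2 F [-3.8 -2.7  5.9] T [-0.797  0.86  -0.12 ] w 0.0134 [0.6759 0.027  0.0943]
scene [268.1 306.5] area 33.5 lateral mm 14.4 36.2
```

The tab popped: green area jumped from 8 to 34 and its edge moved out by about 14 mm. I had queued one extra 10° step, so the knob is 10–20° past the pop, under the ~28° limit. Stopping there, then releasing and withdrawing straight up.

```bash
python3 -m inch '[0,0,0,0,0,0,45,0,0,0,0,0,0,45,0,0,0,0,0,0,45,0,0,0,0,0,-1,45,0,0,0,0,0,-2,45,0,0,0,0,0,-3,45,0,0,0,0,0,-3.5,45,0,0,0,0,0,-3,45,0,0,0,0,0,0,45,0,0,0,0,0,0,45]'| egrep "pos|wrist|width"
python3 green.py
python3 - <<'E'
from h import *
s=V("scene");t=V("top")
a=cv2.resize(s.im[250:345,220:340],None,fx=4,fy=4,interpolation=2);b=cv2.resize(t.im[125:235,270:340],(242,380),interpolation=2)
cv2.imwrite("pics/end.png",np.hstack([a,b])[...,::-1])
E
```

```text
position: [0.6777, 0.0283, 0.2217]
wrist_force: [0.4, -0.5, -0.6]
grip_width: 0.0383
t 23.2167 head 39.5 F [ 0.4 -0.5 -0.6] T [ 0.016  0.034 -0.016] w 0.0383 [0.6777 0.0283 0.2217]
scene [268.1 306.5] area 33.5 lateral mm 14.4 36.2
```

View pics/end.png

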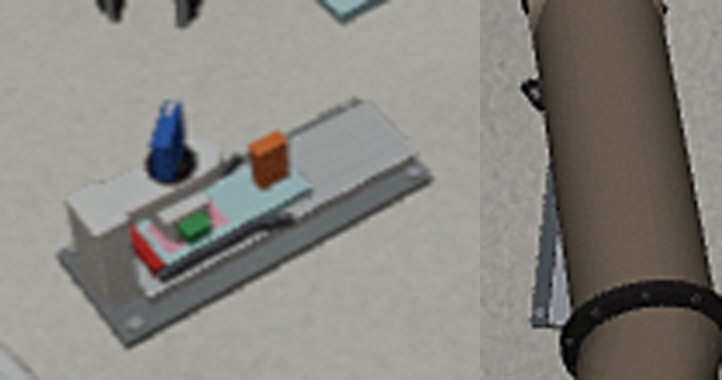

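The scene crop shows the nose at the red stop (148,250), the green tab out (193,225) and the gripper clear. Handing in.

```bash
python3 -c "
from workcell import env
print(env.close_job())"
```

```text
the job is handed in; nothing more can be done
None
```

The smallest carrier is home against the red stop and clamped with the green tab out, the gripper is clear, and the job was handed in at about 23 s; I turned the knob 10–20° past the pop, under the roughly 28° crack limit.

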